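Clip the long mailbox name plate to the board

TASK

Three blank black mailbox name plates lie on the mailroom counter. Lay the longest one flat and lengthwise on the wooden clip board and slide it in under the sprung steel clip, letting the plate's own end lift the clip, until it is home at the back stop, centred and straight; then let go. Do not touch the clip with the fingers.

Things in the scene. Friction and masses are not known exactly. Their poses are not given: they have to be found in the camera images.
- long_plate: Longest of three loose black acrylic name plates: flat bar 160 x 50 x 8 mm, about 80 g, grey strip along its top. Lies flat on the counter (z = 0) in a row of three, about 12 cm apart; the others are 100 x 50 and 80 x 80 mm, as thick. Origin: centre of its underside; x along its length, y across, z up. Ends alike: either may go in first.
- clip_board: Wooden board fixed on the counter, 240 (x) x 110 (y) x 12 mm. Origin: centre of its underside, at z = 0; x along it, from its free open end to its clip end; z up. Its +x end carries the clip and, beneath it, a back stop 60 mm wide, 10 mm high, face at x = +80 mm. The long plate fully home has its centre at x = 0, y = 0, its underside on the wood, z = 12 mm.
- clip: Bent sprung steel clip, 44 mm wide, on the board's centre line; axes as the board's when shut. Origin: mid hinge pin, board x +95, z +30 mm. Slopes down to its lip, board x +45 mm, 3 mm above the wood, then flares up to its mouth edge, x +25 mm, 15 mm above the wood; a plate slid to +x on or up to 4 mm over the wood wedges it up (about 0.1 rad). Slippery; spring 2.5-4 N, push under 10 N.
There are look-alikes about, which are no part of the job. What is shaped like the long_plate but orange or red is not meant.

How it is judged:
At the end, for the whole second after the job is handed in: The long plate lies flat on the board (within 4 mm and 5 degrees), its front end pressed by the raised clip (over 0.5 N, tipped over 0.05 rad), that end within 15 mm of the back stop, within 15 mm of the centre line, straight within 10 degrees; released and at rest (x of long_plate in the frame of clip_board between -0.015 and 0.008 m and y of long_plate in the frame of clip_board between -0.015 and 0.015 m and z of long_plate in the frame of clip_board below 0.016 m and angle between the x axis of long_plate and the x axis of clip_board, either way round below 0.18 rad and angle between long_plate's own z axis and vertical below 0.09 rad and angle between clip's own z axis and vertical above 0.05 rad and contact force between long_plate and clip above 0.5 N and linear speed of long_plate below 0.02 m/s); the robot touches nothing.
It fails at once if the fingers push on the clip (over 2 N) (contact force between the fingers and clip above 2 N).
It also fails if it takes over 38 s, if anything falls off the work surface, if the arm or the gripper's body presses on something with over 40 N, if the wrist force passes 120 N, or if a joint passes its speed limit or range.

ROBOT

A 7-joint arm with a two-finger parallel gripper is mounted at the origin on the work surface. World frame = base frame: x ahead of the robot, y to its left, z up, the work surface at z = 0. Lengths are in m, angles in rad, forces in N, time in s.
With the tool pointing down it reaches from about 0.4 to 0.85 m from the base axis. Payload 4.5 kg.
Tool frame: the origin (TCP) lies midway between the tips of the shut fingers; the grasp point (between the pads) lies 19 mm behind it; z points along the fingers, y is the line along which they close (so a half turn about z gives the same grasp; the last joint's range is limited). The gripper opens to 88 mm and grips with 3 to 60 N. Pads are 18 mm wide; open, the fingers measure 123 mm over their backs; the gripper's body (75 mm by 187 mm) begins 45 mm behind the grasp point.
Start: joints at [-1.22, 0.689, -0.195, 1.565, 0.157, 0.902, -0.215], TCP at [0.195, 0.594, 0.239] pointing down, gripper open.
Joint ranges: [-3.01, 3.01], [-0.46, 2.08], [-1.47, 1.51], [0.13, 2.56], [-1, 4.14], [0.04, 2.09], [-2.66, 2.66]. Speed limits (rad/s): [2.57, 2.57, 3.14, 3.14, 3.14, 3.14, 3.14].

INTERFACE

Orientations are given as a unit quaternion [x, y, z, w].
In Python, from plant import * gives the robot as it stands.
- The arm moves only by the tool send_rows, never from a script. Its argument "targets" is a list of rows, each a list of 2 entries, a list of its own where there are three numbers: the shift along the tool's x, y, z in units of 0.3 m (1.0 is 0.3 m), then the turn, a rotation vector about the tool's x, y, z in units of pi rad (1.0 is pi rad). A call has 1 to 12 rows; each row is the pose to reach, as a shift and turn from the pose commanded when the call began, along the tool's axes at that moment, turning the shorter way round; what a row does not reach only later rows make up. A row lasts 1/8 s, in which the tool goes at most 62.5 mm and 10.7 degrees, less where a joint would pass 70% of its speed; a pose out of reach is approached as far as the arm can. A call with a number of a shift or a turn outside -1 to 1 is refused whole. A call with a gripper value outside its range is refused whole. "fingers" is the opening, from 0 (shut) to 1 (fully open), set as the call begins (left out, the last holds). The fingers move at their own pace and stop on an object; "newtons" is the grip in N (left out, the last holds). Time passes only in rows, so rows that repeat a pose let the fingers close. It gives the time, the measured TCP pose, the force, the opening and the grip force at its end, in the units of the state.
- get_state(): the state, without advancing time (a new reading comes with each control period).
- snapshot(name): name is "scene" or "top" or "wrist"; returns a dict with "img" (400x640x3 uint8, blue, green, red), "fx", "fy", "cx", "cy" (pixels), "cam_to_world" (4x4, takes a point from camera to world coordinates); the wrist camera has in their place "T_tool_cam" (4x4, takes a point from camera to tool coordinates, whose origin is the TCP and whose axes are the flange's). Camera axes: x right, y down, z forward; pixel columns grow to the right and rows downward; lengths in m; the calibration is good to about 2 mm. A picture is of the moment at which its call begins: read the wrist's pose just before it. There is no depth.
- finish_job(): hands the job in; it is judged then, once.
The state is a dict: "clock": time; "q": joint angles; "qd": joint speeds; "joint_torque": joint torques, N m; "tool_pos": TCP position; "eef_rot": TCP orientation; "contact_force": force on the tool from outside, world axes, zero at the start; "moment": the same for the moment, N m; "opening": opening from 0.0 (shut) to 1.0 (fully open); "finger_force": force on a finger pad.
Only numpy, scipy, OpenCV 4.12 (cv2) and the standard library are available. Lean on these libraries where they do the work, as an engineer would, in place of code of your own. Each camera call takes 0.05 s, during which the arm holds its last target. There are 200 camera calls.

## Working session

There is one attempt and no reset: what is moved stays moved. The work goes in short steps, Python scripts to look and compute and a tool call to move; the robot and the scene stay as the last step left them, time stands still between calls to the robot, and variables do not carry over. Pictures are saved under pics/ and viewed, at most 10 in all, crops included, and the job is handed in when it is done.

Besides the shell and the picture viewer there is one more tool, called after "Request:" as name(argument=value, ...), one argument or row to a line, values as JSON. send_rows: Moves the arm, as the interface text tells. Its arguments: {"type":"object","properties":{"targets":{"type":"array"},"fingers":{"type":"number"},"newtons":{"type":"number"}},"required":["targets"]}

```bash
mkdir -p pics; ls; python3 - <<'E'
from plant import *
import cv2
s=get_state();print({k:s[k] for k in('clock','tool_pos','eef_rot','opening')})
for n in("scene","top"):
    d=snapshot(n);cv2.imwrite(f"pics/{n}0.png",d["img"])
    print(n,d["fx"],d["fy"],d["cx"],d["cy"],d["cam_to_world"])
E
```

```text
pics
{'clock': 0.0, 'tool_pos': array([0.19456118, 0.59327633, 0.23793625]), 'eef_rot': array([ 1.57694251e-01,  9.87487571e-01, -9.02852070e-04, -6.86713863e-05]), 'opening': 0.9983341482322169}
scene 491.8673608189786 491.8673608189786 310.93333536964246 198.33427022835716 [[-8.71550343e-01  4.15160821e-01 -2.60847643e-01  7.89829376e-01]
 [ 4.90305954e-01  7.38266063e-01 -4.63209771e-01  4.47844926e-01]
 [ 2.68413569e-04 -5.31605787e-01 -8.46991863e-01  1.00121537e+00]
 [ 0.00000000e+00  0.00000000e+00  0.00000000e+00  1.00000000e+00]]
top 492.20035974495426 492.20035974495426 319.39571123173454 204.69591075874962 [[ 0.00617351 -0.99323115  0.11599035  0.3606264 ]
 [-0.99996976 -0.00668027 -0.00398081 -0.05555508]
 [ 0.00472871 -0.11596227 -0.99324236  1.14987231]
 [ 0.          0.          0.          1.        ]]
```

View pics/scene0.png

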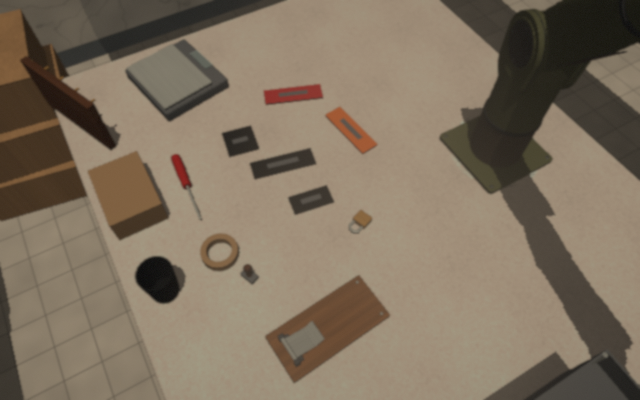

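View pics/top0.png

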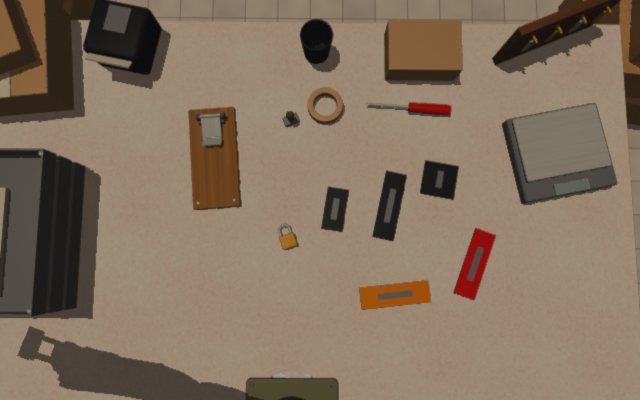

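The scene view shows the long plate at about (283,163) and the board at (327,328), with its clip at (300,340). In the top view the long plate is at (390,206). The board is at (215,158), with the clip at (211,130) at its far end, pointing to world +x. The fakes are red and orange.

```bash
cat > h.py <<'E'
from plant import *
import cv2, numpy as np
def ray(d,uv,T=None):
    T=d["cam_to_world"] if T is None else T
    v=np.array([(uv[0]-d["cx"])/d["fx"],(uv[1]-d["cy"])/d["fy"],1.]);v=T[:3,:3]@v
    return T[:3,3],v/np.linalg.norm(v)
def onplane(d,uv,z,T=None):
    o,v=ray(d,uv,T);return o+v*(z-o[2])/v[2]
def tri(rs):
    A=sum(np.eye(3)-np.outer(v,v) for o,v in rs);b=sum((np.eye(3)-np.outer(v,v))@o for o,v in rs)
    return np.linalg.solve(A,b)
def quad(mask,near):
    mask=cv2.morphologyEx(mask,cv2.MORPH_CLOSE,np.ones((5,5),np.uint8))
    cs=[c for c in cv2.findContours(mask,cv2.RETR_EXTERNAL,cv2.CHAIN_APPROX_NONE)[0] if cv2.contourArea(c)>200 and cv2.pointPolygonTest(cv2.convexHull(c),near,False)>=0]
    c=max(cs,key=cv2.contourArea);h=cv2.convexHull(c)
    return cv2.approxPolyN(h,4,ensure_convex=True).reshape(-1,2).astype(float),cv2.contourArea(c)
E
cat > m.py <<'E'
from h import *
D={n:snapshot(n) for n in("scene","top")}
P={"plate":{"scene":(270,165),"top":(380,225)},"board":{"scene":(340,320),"top":(215,180)}}
for k in P:
    Q={}
    for n,d in D.items():
        hsv=cv2.cvtColor(d["img"],cv2.COLOR_BGR2HSV);print(k,n,hsv[P[k][n][1],P[k][n][0]],hsv[220,300])
        if k=="plate": m=cv2.inRange(hsv,(0,0,0),(179,255,75))
        else: m=cv2.inRange(hsv,(3,105,40),(25,255,200))
        q,a=quad(m,P[k][n]);Q[n]=q;print(n,a,q.round(1).tolist())
    z=.008 if k=="plate" else .012
    used=[]
    for u in Q["top"]:
        g=onplane(D["top"],u,z)
        w=min(Q["scene"],key=lambda w:np.linalg.norm(onplane(D["scene"],w,z)-g))
        print(" plane",g.round(4),onplane(D["scene"],w,z).round(4),"tri",tri([ray(D["top"],u),ray(D["scene"],w)]).round(4))
    for n in Q:
        c=np.array([onplane(D[n],u,z) for u in Q[n]]);e=np.roll(c,-1,0)-c;L=np.linalg.norm(e,axis=1);i=L.argmax()
        print(n,"centre",c.mean(0).round(4),"sides",L.round(4),"yaw",np.degrees(np.arctan2(e[i,1],e[i,0])).round(2))
E
python3 m.py
```

```text
plate scene [16 38 87] [ 16  61 163]
scene 872.0 [[314.0, 163.0], [255.0, 178.0], [250.0, 163.0], [309.0, 148.0]]
plate top [20 24 32] [ 15  69 156]
top 1326.0 [[406.0, 175.0], [393.0, 241.0], [372.0, 236.0], [386.0, 171.0]]
 plane [ 0.5657 -0.2636  0.008 ] [ 0.5655 -0.2607  0.008 ] tri [ 0.5655 -0.2635  0.005 ]
 plane [ 0.4104 -0.2312  0.008 ] [ 0.414  -0.2297  0.008 ] tri [ 0.4114 -0.2326  0.0028]
 plane [ 0.4217 -0.1826  0.008 ] [ 0.4262 -0.1824  0.008 ] tri [ 0.4232 -0.1842  0.0033]
 plane [ 0.575  -0.2166  0.008 ] [ 0.5745 -0.2136  0.008 ] tri [ 0.5746 -0.2163  0.0052]
scene centre [ 0.495  -0.2216  0.008 ] sides [0.1515 0.0479 0.1546 0.0489] yaw 168.45
top centre [ 0.4932 -0.2235  0.008 ] sides [0.1586 0.0499 0.157  0.0479] yaw 168.23
board scene [ 13 130 108] [ 16  61 163]
scene 5728.0 [[389.0, 315.0], [294.0, 382.0], [265.0, 336.0], [358.0, 276.0]]
board top [ 14 182 105] [ 15  69 156]
top 4526.0 [[240.0, 206.0], [193.0, 209.0], [188.0, 110.0], [234.0, 106.0]]
 plane [0.4892 0.1245 0.012 ] [0.4937 0.1294 0.012 ] tri [0.4905 0.126  0.0015]
 plane [0.4815 0.2334 0.012 ] [0.4841 0.2341 0.012 ] tri [0.4824 0.2338 0.0083]
 plane [0.7181 0.2537 0.012 ] [0.7181 0.2544 0.012 ] tri [0.7182 0.2541 0.0111]
 plane [0.7288 0.1447 0.012 ] [0.727  0.1475 0.012 ] tri [0.7281 0.1459 0.0103]
scene centre [0.6057 0.1913 0.012 ] sides [0.2348 0.1073 0.234  0.1052] yaw 4.97
top centre [0.6044 0.1891 0.012 ] sides [0.1092 0.2375 0.1096 0.2404] yaw -175.17
```

The two views agree: the plate is about 5 mm high, within noise of the 8 mm given. It is centred at (0.494, -0.2225), yaw -11.8°. The board is at (0.605, 0.190), yaw 4.9°, with the clip at its far end. I'll grip the plate 35 mm behind its centre.

```bash
cat > go.py <<'E'
import sys
from h import *
from scipy.spatial.transform import Rotation as R
# args: x y z yaw_of_tool_y(deg)
s=get_state();r=R.from_quat(s["eef_rot"]);a=np.radians(float(sys.argv[4]))
y=np.array([np.cos(a),np.sin(a),0]);z=np.array([0,0,-1.]);t=R.from_matrix(np.c_[np.cross(y,z),y,z])
p=np.array(list(map(float,sys.argv[1:4])))
print("t",round(s["clock"],2),"pos",s["tool_pos"].round(4),"tool y yaw",np.degrees(np.arctan2(*r.as_matrix()[1::-1,1])).round(2),"z",r.as_matrix()[:,2].round(3))
print("shift",((r.inv().apply(p-s["tool_pos"]))/.3).round(4).tolist(),"turn",((r.inv()*t).as_rotvec()/np.pi).round(4).tolist())
E
python3 go.py .42 .35 .22 75; python3 go.py .46 -.215 .16 78.2
```

```text
t 0.2 pos [0.1946 0.5935 0.2382] tool y yaw 71.85 z [-0.    -0.001 -1.   ]
shift [-0.9668, -0.5374, 0.0614] turn [-0.0003, 0.0, -0.0175]
t 0.2 pos [0.1946 0.5935 0.2382] tool y yaw 71.85 z [-0.    -0.001 -1.   ]
shift [-1.68, -2.2853, 0.2634] turn [-0.0003, 0.0, -0.0353]
```

Request:
send_rows(
  targets=[
    [[-0.96,-0.54,0.06],[0,0,-0.035]],
    [[-0.96,-0.54,0.06],[0,0,-0.035]],
    [[-0.96,-0.54,0.06],[0,0,-0.035]],
    [[-0.96,-0.54,0.06],[0,0,-0.035]],
    [[-0.96,-0.54,0.06],[0,0,-0.035]],
    [[-0.96,-0.54,0.06],[0,0,-0.035]],
    [[-0.96,-0.54,0.06],[0,0,-0.035]],
    [[-0.96,-0.54,0.06],[0,0,-0.035]],
  ],
  fingers=1,
)

```text
clock: 1.2
tool_pos: [0.4162, 0.3526, 0.2209]
eef_rot: [0.101, 0.995, 0.001, -0.001]
contact_force: [0.4, 1.3, -0.1]
opening: 1.0
finger_force: 0.0
```

```bash
python3 go.py .46 .05 .22 78.2;python3 go.py .46 -.215 .16 78.2
```

```text
t 1.2 pos [0.4162 0.3526 0.2209] tool y yaw 78.35 z [-0.001  0.002 -1.   ]
shift [-0.3467, -0.9584, 0.0009] turn [0.0005, -0.0004, 0.0009]
t 1.2 pos [0.4162 0.3526 0.2209] tool y yaw 78.35 z [-0.001  0.002 -1.   ]
shift [-0.5253, -1.8239, 0.1992] turn [0.0005, -0.0004, 0.0009]
```

Request:
send_rows(
  targets=[
    [[-0.35,-0.95,0],[0,0,0]],
    [[-0.35,-0.95,0],[0,0,0]],
    [[-0.35,-0.95,0],[0,0,0]],
    [[-0.35,-0.95,0],[0,0,0]],
    [[-0.35,-0.95,0],[0,0,0]],
    [[-0.35,-0.95,0],[0,0,0]],
  ],
)

```text
clock: 1.95
tool_pos: [0.4623, 0.047, 0.2207]
eef_rot: [0.106, 0.994, -0.001, -0.0]
contact_force: [0.4, 0.7, 0.0]
opening: 1.001
finger_force: 0.0
```

Request:
send_rows(
  targets=[
    [[-0.18,-0.87,0.2],[0,0,0]],
    [[-0.18,-0.87,0.2],[0,0,0]],
    [[-0.18,-0.87,0.2],[0,0,0]],
    [[-0.18,-0.87,0.2],[0,0,0]],
    [[-0.18,-0.87,0.2],[0,0,0]],
    [[-0.18,-0.87,0.2],[0,0,0]],
    [[-0.18,-0.87,0.2],[0,0,0]],
  ],
)

```text
clock: 2.82
tool_pos: [0.4627, -0.2133, 0.161]
eef_rot: [0.101, 0.995, 0.001, 0.0]
contact_force: [-0.1, -0.5, -0.4]
opening: 0.999
finger_force: 0.0
```

```bash
python3 go.py .46 -.215 .06 78.2; python3 - <<'E'
from h import *
from scipy.spatial.transform import Rotation as R
s=get_state();d=snapshot("wrist");cv2.imwrite("pics/w1.png",d["img"])
T=np.eye(4);T[:3,:3]=R.from_quat(s["eef_rot"]).as_matrix();T[:3,3]=s["tool_pos"];T=T@d["T_tool_cam"]
print(T.round(3),d["fx"],d["cx"],d["cy"])
E
```

```text
t 2.83 pos [ 0.4627 -0.2133  0.161 ] tool y yaw 78.43 z [ 0.001  0.002 -1.   ]
shift [0.0079, -0.0082, 0.3368] turn [0.0007, 0.0002, 0.0013]
[[ 0.201  0.934  0.295  0.386]
 [ 0.98  -0.192 -0.058 -0.197]
 [ 0.002  0.301 -0.954  0.307]
 [ 0.     0.     0.     1.   ]] 341.1229663232751 321.66854187066826 201.64741226854895
```

View pics/w1.png

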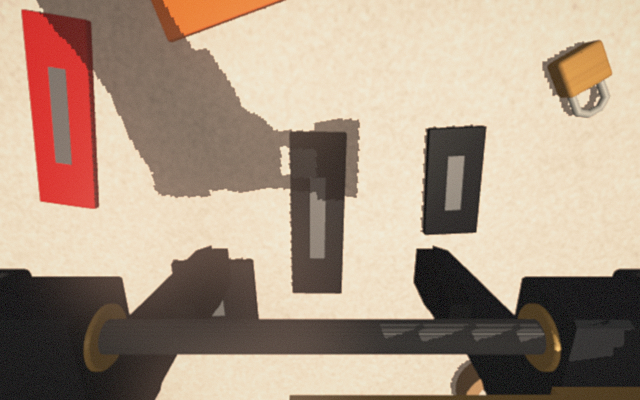

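The wrist view shows the long plate between the fingers, with corners near (290,131), (346,131), (342,293) and (292,293). The neighbouring plate, at x≈425–486, is well clear. I'll check these corners against the first estimate.

```bash
python3 - <<'E'
from h import *
from scipy.spatial.transform import Rotation as R
s=get_state();d=snapshot("wrist")
T=np.eye(4);T[:3,:3]=R.from_quat(s["eef_rot"]).as_matrix();T[:3,3]=s["tool_pos"];T=T@d["T_tool_cam"]
q=[(290,131),(346,131),(342,293),(292,293)]
c=np.array([onplane(d,u,.008,T) for u in q]);print(c.round(4),c.mean(0));e=(c[2]+c[3]-c[0]-c[1])/2
print(np.linalg.norm(e),np.degrees(np.arctan2(e[1],e[0])))
D=snapshot("top");print([tri([ray(D,p),ray(d,u,T)]).round(4).tolist() for p,u in zip([(372,236),(393,241),(406,175),(386,171)],[(290,131)and(346,131),(290,131),(292,293),(342,293)])])
E
```

```text
[[ 0.4102 -0.2298  0.008 ]
 [ 0.4199 -0.1825  0.008 ]
 [ 0.5766 -0.2151  0.008 ]
 [ 0.5665 -0.2643  0.008 ]] [ 0.49329524 -0.22291725  0.008     ]
0.16001512837315268 -12.111096713074222
[[0.421, -0.1826, 0.0051], [0.4093, -0.2284, 0.0243], [0.5654, -0.2636, 0.0098], [0.5741, -0.2154, 0.0122]]
```

```bash
python3 go.py .459 -.2156 .003 78
```

```text
t 2.98 pos [ 0.4622 -0.2144  0.1612] tool y yaw 78.38 z [ 0.001  0.001 -1.   ]
shift [0.0102, -0.0066, 0.5272] turn [0.0003, 0.0002, 0.0021]
```

Request:
send_rows(
  targets=[
    [[0.01,-0.006,0.2],[0,0,0.002]],
    [[0.01,-0.006,0.4],[0,0,0.002]],
    [[0.01,-0.006,0.47],[0,0,0.002]],
    [[0.01,-0.006,0.5],[0,0,0.002]],
    [[0.01,-0.006,0.51],[0,0,0.002]],
    [[0.01,-0.006,0.52],[0,0,0.002]],
    [[0.01,-0.006,0.524],[0,0,0.002]],
    [[0.01,-0.006,0.524],[0,0,0.002]],
  ],
)

```text
clock: 3.98
tool_pos: [0.4583, -0.2181, 0.004]
eef_rot: [0.106, 0.994, -0.0, 0.0]
contact_force: [0.5, -0.2, 0.2]
opening: 1.001
finger_force: 0.0
```

```bash
python3 go.py .459 -.2156 .003 78; python3 -c "
from plant import *
print(get_state()['contact_force'])"
```

```text
t 3.98 pos [ 0.4583 -0.2181  0.004 ] tool y yaw 77.77 z [ 0.001 -0.    -1.   ]
shift [-0.0004, 0.0085, 0.0032] turn [-0.0, 0.0003, -0.0013]
[ 0.45152351 -0.15349314  0.21217217]
```

No contact with the counter. Closing the fingers, then lifting a little to check the grip.

Request:
send_rows(
  targets=[
    [[0,0,0],[0,0,0]],
    [[0,0,0],[0,0,0]],
    [[0,0,0],[0,0,0]],
    [[0,0,0],[0,0,0]],
    [[0,0,0],[0,0,0]],
    [[0,0,0],[0,0,0]],
    [[0,0,-0.05],[0,0,0]],
    [[0,0,-0.15],[0,0,0]],
    [[0,0,-0.3],[0,0,0]],
    [[0,0,-0.3],[0,0,0]],
  ],
  fingers=0,
  newtons=35,
)

```text
clock: 5.22
tool_pos: [0.4598, -0.2188, 0.0969]
eef_rot: [0.107, 0.994, -0.001, 0.003]
contact_force: [0.1, 0.0, -0.6]
opening: 0.556
finger_force: 35.0
```

```bash
python3 go.py .46 -.01 .095 94.9;python3 - <<'E'
from h import *
d=snapshot("wrist");cv2.imwrite("pics/w2.png",d["img"])
E
```

```text
t 5.22 pos [ 0.4598 -0.2188  0.0969] tool y yaw 77.74 z [ 0.006 -0.002 -1.   ]
shift [0.1471, 0.6805, 0.0049] turn [-0.0005, 0.0019, -0.0953]
```

View pics/w2.png

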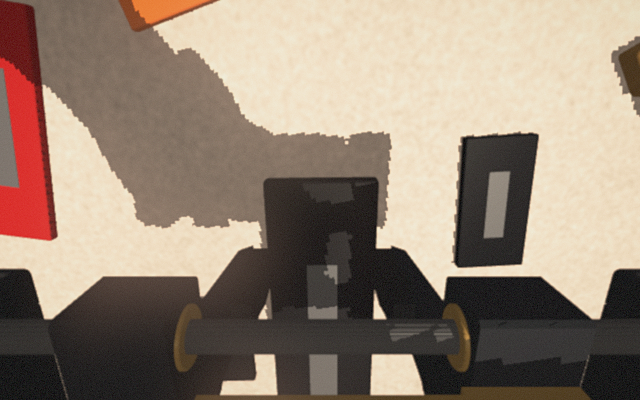

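The wrist view shows the plate held between the pads, with its near end at row 178, columns 264–378. I'll work out that end's height to see whether the plate sags.

```bash
python3 - <<'E'
from h import *
from scipy.spatial.transform import Rotation as R
s=get_state();d=snapshot("wrist");t=snapshot("top");cv2.imwrite("pics/t2.png",cv2.resize(t["img"][120:280,280:480],None,fx=3,fy=3))
T=np.eye(4);Rm=R.from_quat(s["eef_rot"]).as_matrix();T[:3,:3]=Rm;T[:3,3]=s["tool_pos"];T=T@d["T_tool_cam"]
for z in(.093,.098,.101,.104,.108):
    c=np.array([onplane(d,u,z,T) for u in((264,182),(378,182))]);l=(c-s["tool_pos"])@Rm
    print(z,"width",np.linalg.norm(c[1]-c[0]).round(4),"tool",l.round(4).tolist())
for z in(.098,.101,.105):  # side edges at row 182 vs strip lower
    print(z,[((onplane(d,u,z,T)-s["tool_pos"])@Rm).round(4).tolist() for u in((310,265),(336,265),(310,394),(338,394))])
E
```

```text
0.093 width 0.0509 tool [[0.0409, -0.0253, 0.0022], [0.0409, 0.0257, 0.0022]]
0.098 width 0.0492 tool [[0.0422, -0.0244, -0.0028], [0.0422, 0.0248, -0.0028]]
0.101 width 0.0482 tool [[0.043, -0.0239, -0.0058], [0.043, 0.0243, -0.0058]]
0.104 width 0.0471 tool [[0.0437, -0.0234, -0.0088], [0.0437, 0.0238, -0.0088]]
0.108 width 0.0458 tool [[0.0447, -0.0227, -0.0128], [0.0447, 0.0231, -0.0128]]
0.098 [[0.0022, -0.005, -0.0027], [0.0022, 0.0072, -0.0027], [-0.0748, -0.0058, -0.0024], [-0.0748, 0.0092, -0.0024]]
0.101 [[0.0038, -0.0049, -0.0057], [0.0038, 0.007, -0.0057], [-0.0716, -0.0056, -0.0054], [-0.0716, 0.009, -0.0054]]
0.105 [[0.006, -0.0047, -0.0097], [0.006, 0.0068, -0.0097], [-0.0673, -0.0055, -0.0094], [-0.0673, 0.0088, -0.0094]]
```

View pics/t2.png

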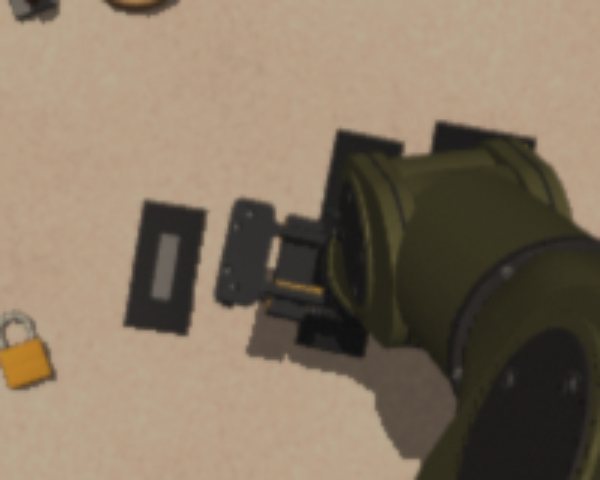

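The top crop shows the plate sticking out both sides of the gripper. Its far end is at crop (340–400,135) and its near end at (335,340). I'll check pitch from how the plate's width varies by row in the wrist image.

```bash
python3 - <<'E'
from h import *
img=cv2.imread("pics/w2.png");g=cv2.cvtColor(img,cv2.COLOR_BGR2GRAY).astype(int)
for r in list(range(268,318,8))+list(range(358,386,6)):
    row=g[r,290:360];k=np.flatnonzero(row>75);print(r,k.min()+290 if len(k) else 0,k.max()+290 if len(k) else 0)
for r in (185,200,220,240,370,380,388):
    row=g[r];k=np.flatnonzero(abs(np.diff(row))>25);print(r,k[(k>255)&(k<390)])
E
```

```text
268 327 337
276 328 337
284 335 336
292 0 0
300 0 0
308 308 337
316 308 337
358 309 337
364 309 337
370 310 337
376 310 337
382 310 337
185 [262 263 377 378 385 386]
200 [263 264 377 384 385]
220 [264 376 386]
240 [260 261 266 374 375 376]
370 [256 274 275 276 309 336 337 369 370 371]
380 [275 276 309 336 337 369 370]
388 [275 276 277 309 336 337 369 370]
```

```bash
python3 - <<'E'
from h import *
from scipy.spatial.transform import Rotation as R
s=get_state();d=snapshot("wrist");T=d["T_tool_cam"]
P=[]
for r,a,b in((185,262.7,377.7),(200,263.7,377.2),(220,264.5,376.4),(240,266,375),(370,275.2,370),(380,275.7,369.7),(388,276,369.7)):
    zc=.05*d["fx"]/(b-a);p=T@[((a+b)/2-d["cx"])/d["fx"]*zc,(r-d["cy"])/d["fy"]*zc,zc,1];P.append(p[:3]);print(r,p[:3].round(4))
P=np.array(P);k=np.polyfit(P[:,0],P[:,2],1);print("pitch deg (z down per x)",np.degrees(np.arctan(k[0])),"z at 0",k[1]," y slope",np.degrees(np.arctan(np.polyfit(P[:,0],P[:,1],1)[0])))
E
python3 go.py .46 -.01 .12 94.9
```

```text
185 [ 0.0407 -0.0002 -0.0022]
200 [ 0.0339 -0.0001 -0.0023]
220 [ 0.0247 -0.0001 -0.0029]
240 [ 0.0146 -0.0001 -0.0018]
370 [-0.0604  0.001  -0.0008]
380 [-0.0666  0.001  -0.0012]
388 [-0.0712  0.0011 -0.002 ]
pitch deg (z down per x) -0.5380725526182065 z at 0 -0.001995836074109189  y slope -0.6644806620964302
t 5.42 pos [ 0.4574 -0.2178  0.093 ] tool y yaw 77.79 z [-0.001  0.    -1.   ]
shift [0.1381, 0.6788, -0.0899] turn [0.0001, -0.0005, -0.0951]
```

The plate is held level and straight. Its tail is at tool x +42 mm, so its centre is 38 mm ahead of the tool. Carrying it to the board's open end.

Request:
send_rows(
  targets=[
    [[0.14,0.68,-0.05],[0,0,-0.095]],
    [[0.14,0.68,-0.05],[0,0,-0.095]],
    [[0.14,0.68,-0.05],[0,0,-0.095]],
    [[0.14,0.68,-0.05],[0,0,-0.095]],
    [[0.14,0.68,-0.05],[0,0,-0.095]],
    [[0.14,0.68,-0.05],[0,0,-0.095]],
  ],
)

```text
clock: 6.18
tool_pos: [0.4596, -0.0114, 0.1079]
eef_rot: [-0.042, 0.999, -0.001, -0.001]
contact_force: [0.8, 0.2, 0.2]
opening: 0.557
finger_force: 35.0
```

```bash
python3 go.py .4924 .1803 .06 94.9
```

```text
t 6.17 pos [ 0.4596 -0.0114  0.1079] tool y yaw 94.78 z [-0.002 -0.001 -1.   ]
shift [-0.1625, 0.6277, 0.1585] turn [-0.0004, -0.0006, -0.0007]
```

Request:
send_rows(
  targets=[
    [[-0.16,0.63,0],[0,0,-0.001]],
    [[-0.16,0.63,0],[0,0,-0.001]],
    [[-0.16,0.63,0],[0,0,-0.001]],
    [[-0.16,0.63,0],[0,0,-0.001]],
    [[-0.16,0.63,0.1],[0,0,-0.001]],
    [[-0.16,0.63,0.2],[0,0,-0.001]],
    [[-0.16,0.63,0.2],[0,0,-0.001]],
    [[-0.16,0.63,0.2],[0,0,-0.001]],
  ],
)

```text
clock: 7.18
tool_pos: [0.4924, 0.1812, 0.049]
eef_rot: [-0.043, 0.999, -0.0, 0.0]
contact_force: [-0.1, 0.8, -1.2]
opening: 0.557
finger_force: 35.0
```

```bash
python3 go.py .4924 .1803 .017 94.9;python3 - <<'E'
from h import *
for n in("scene","top"):
    d=snapshot(n);c=d["img"][250:400,240:440] if n=="scene" else d["img"][90:240,130:330]
    cv2.imwrite(f"pics/{n}3.png",c)
cv2.imwrite("pics/both3.png",np.vstack([cv2.resize(cv2.imread(f"pics/{n}3.png"),None,fx=2,fy=2) for n in("scene","top")])[:600])
E
```

```text
t 7.17 pos [0.4924 0.1812 0.049 ] tool y yaw 94.94 z [ 0.    -0.001 -1.   ]
shift [0.0003, -0.0031, 0.1067] turn [-0.0002, 0.0001, 0.0002]
```

View pics/both3.png

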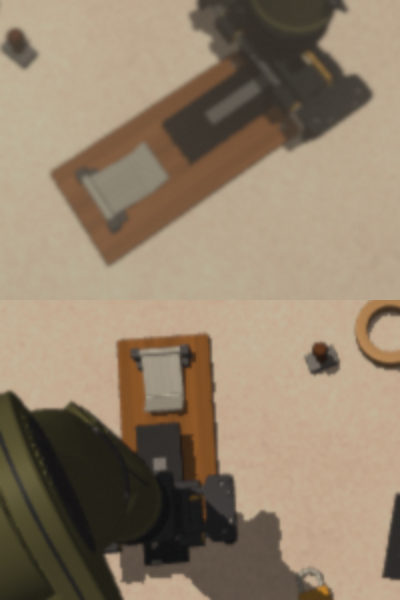

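The plate is straight ahead of the clip with a gap before the mouth: plate front at crop (157,425), clip mouth at (164,410) in the top half. The small sideways offset fits parallax from the extra height. Lowering to the wood.

Request:
send_rows(
  targets=[
    [[0,-0.003,0.05],[0,0,0]],
    [[0,-0.003,0.08],[0,0,0]],
    [[0,-0.003,0.09],[0,0,0]],
    [[0,-0.003,0.097],[0,0,0]],
    [[0,-0.003,0.103],[0,0,0]],
    [[0,-0.003,0.103],[0,0,0]],
    [[0,-0.003,0.103],[0,0,0]],
  ],
)

```text
clock: 8.15
tool_pos: [0.492, 0.1819, 0.0178]
eef_rot: [-0.044, 0.999, 0.0, 0.0]
contact_force: [-0.1, 0.1, -0.3]
opening: 0.558
finger_force: 35.0
```

```bash
cat > f.py <<'E'
from h import *
D={n:snapshot(n) for n in("top","scene")}
s=get_state();print(s["contact_force"].round(2),s["moment"].round(2))
# plate front edge centre & direction: dark pixels whose ground point (z=.02) lies over the board ahead of the gripper
C=np.array([.605,.190]);a=np.radians(4.9);ex=np.array([np.cos(a),np.sin(a)]);ey=np.array([-ex[1],ex[0]])
for n,d in D.items():
    hsv=cv2.cvtColor(d["img"],cv2.COLOR_BGR2HSV)
    v,u=np.mgrid[0:400,0:640];rr=np.stack([(u-d["cx"])/d["fx"],(v-d["cy"])/d["fy"],np.ones_like(u)],-1)@d["cam_to_world"][:3,:3].T
    o=d["cam_to_world"][:3,3];g=(o+rr*((.02-o[2])/rr[...,2])[...,None])[...,:2]-C;X,Y=g@ex,g@ey
    m=(X>-.07)&(X<.03)&(abs(Y)<.05)
    dark=m&(hsv[...,2]<(45 if n=="top" else 92))&(hsv[...,1]<110)
    print(n,"dark",[(x,Y[dark&(abs(X-x)<.005)].min().round(4),Y[dark&(abs(X-x)<.005)].max().round(4)) for x in(-.045,-.03,-.015) if (dark&(abs(X-x)<.005)).any()],"front",np.percentile(X[dark],99).round(4))
    gray=(X>-0.0)&(X<.09)&(abs(Y)<.04)&(hsv[...,1]<60)&(hsv[...,2]>90)
    print(n,"clip",[(x,np.percentile(Y[gray&(abs(X-x)<.005)],[2,98]).round(4)) for x in(.03,.045,.06) if (gray&(abs(X-x)<.005)).any()])
E
python3 f.py; python3 go.py .5671 .1868 .016 94.9
```

```text
[ 0.02 -0.31 -0.56] [ 0.09 -0.01 -0.02]
top dark [(-0.045, np.float64(-0.0217), np.float64(0.0482)), (-0.03, np.float64(0.0242), np.float64(0.0498)), (-0.015, np.float64(-0.0213), np.float64(0.0491))] front -0.015
top clip [(0.03, array([-0.0192,  0.0206])), (0.045, array([-0.022 ,  0.0202])), (0.06, array([-0.0206,  0.0193]))]
scene dark [(-0.045, np.float64(-0.0215), np.float64(0.0282)), (-0.03, np.float64(-0.0215), np.float64(0.0285)), (-0.015, np.float64(-0.021), np.float64(0.0288))] front 0.003
scene clip [(0.03, array([-0.021 ,  0.0188])), (0.045, array([-0.0194,  0.0202])), (0.06, array([-0.0205,  0.0194]))]
t 8.25 pos [0.4921 0.182  0.0178] tool y yaw 95.07 z [ 0.  0. -1.]
shift [-0.2506, -0.006, 0.0059] turn [0.0001, 0.0001, 0.0009]
```

No contact yet. The scene view puts the plate 3.5 mm to +y of the clip's centre line, with its front at board x ≈ +3 mm. I'll correct that and slide partway in.

Request:
send_rows(
  targets=[
    [[0,-0.01,0.003],[0,0,0.001]],
    [[0,-0.01,0.003],[0,0,0.001]],
    [[-0.03,-0.01,0.003],[0,0,0.001]],
    [[-0.06,-0.01,0.003],[0,0,0.001]],
    [[-0.09,-0.01,0.003],[0,0,0.001]],
    [[-0.11,-0.01,0.003],[0,0,0.001]],
    [[-0.13,-0.01,0.003],[0,0,0.001]],
    [[-0.15,-0.01,0.003],[0,0,0.001]],
    [[-0.15,-0.01,0.003],[0,0,0.001]],
  ],
)

```text
clock: 9.38
tool_pos: [0.5312, 0.1815, 0.0155]
eef_rot: [-0.043, 0.999, -0.002, -0.006]
contact_force: [-9.6, -1.1, 0.3]
opening: 0.559
finger_force: 35.0
```

```bash
python3 f.py; python3 go.py .5671 .1868 .016 94.9
```

```text
[-8.92 -1.63  1.36] [-0.03  2.03 -0.03]
top dark [(-0.045, np.float64(-0.0449), np.float64(0.0482)), (-0.03, np.float64(-0.0456), np.float64(0.0498)), (-0.015, np.float64(-0.0259), np.float64(0.0491))] front 0.0273
top clip [(0.03, array([-0.0191,  0.0231])), (0.045, array([-0.0198,  0.0202])), (0.06, array([-0.0206,  0.0205]))]
scene dark [(-0.045, np.float64(-0.025), np.float64(0.0237)), (-0.03, np.float64(-0.025), np.float64(0.024)), (-0.015, np.float64(-0.025), np.float64(0.0243))] front 0.0217
scene clip [(0.03, array([-0.0222,  0.0199])), (0.045, array([-0.0205,  0.0197])), (0.06, array([-0.0205,  0.0189]))]
t 9.47 pos [0.5312 0.1816 0.0156] tool y yaw 94.96 z [-0.011 -0.004 -1.   ]
shift [-0.1207, 0.007, -0.0028] turn [-0.001, -0.0036, 0.0003]
```

The wedge force is about 9 N against the stated 10 N, so the clip is being lifted. Continuing in small steps.

Request:
send_rows(
  targets=[
    [[-0.02,0.0,0],[0,0,0]],
    [[-0.04,0.0,0],[0,0,0]],
    [[-0.06,0,0],[0,0,0]],
    [[-0.06,0.0,0],[0,0,0]],
  ],
)

```text
clock: 9.98
tool_pos: [0.5546, 0.1842, 0.0164]
eef_rot: [-0.043, 0.999, -0.0, -0.001]
contact_force: [-3.0, -0.5, -2.5]
opening: 0.56
finger_force: 35.0
```

```bash
python3 f.py; python3 go.py .5671 .1868 .016 94.9;python3 - <<'E'
from h import *
d=snapshot("scene");cv2.imwrite("pics/s4.png",cv2.resize(d["img"][250:400,240:440],None,fx=4,fy=4,interpolation=cv2.INTER_CUBIC))
E
```

```text
[-3.2  -0.27 -1.99] [0.   0.7  0.03]
top dark [(-0.045, np.float64(-0.0498), np.float64(0.0364)), (-0.03, np.float64(-0.0437), np.float64(0.0404)), (-0.015, np.float64(-0.0445), np.float64(0.0464))] front 0.028
top clip [(0.03, array([-0.0191,  0.0067])), (0.045, array([-0.0198,  0.0153])), (0.06, array([-0.0206,  0.0218]))]
scene dark [(-0.045, np.float64(-0.0499), np.float64(0.0498)), (-0.03, np.float64(-0.0492), np.float64(0.049)), (-0.015, np.float64(-0.025), np.float64(0.025))] front 0.0218
scene clip [(0.03, array([-0.0227,  0.0188])), (0.045, array([-0.0221,  0.0213])), (0.06, array([-0.0221,  0.0209]))]
t 10.07 pos [0.5546 0.1842 0.0164] tool y yaw 94.88 z [-0.001 -0.    -1.   ]
shift [-0.0423, 0.005, 0.0014] turn [-0.0001, -0.0003, -0.0001]
```

View pics/s4.png

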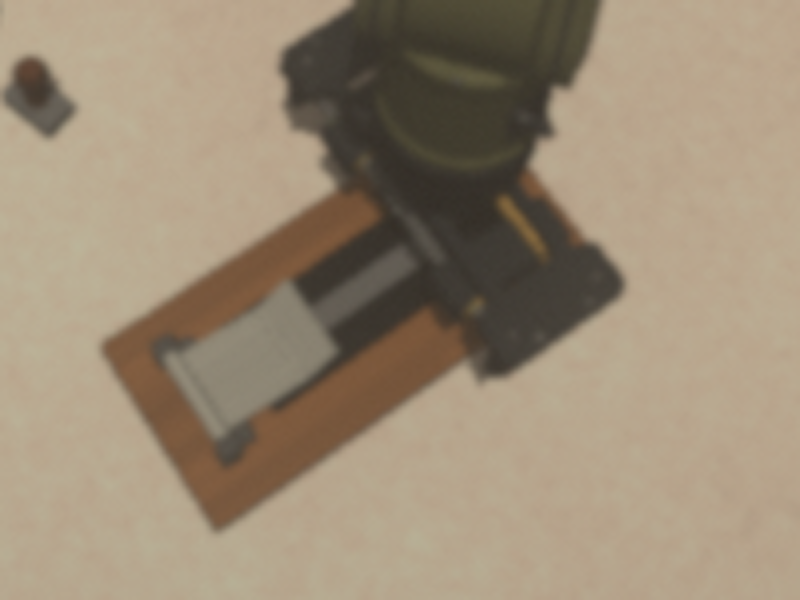

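The plate is under the raised clip, centred and straight; its front corner shows at (275,405), beside the clip. Pushing on to the back stop.

Request:
send_rows(
  targets=[
    [[-0.015,0.004,0],[0,0,0]],
    [[-0.03,0.004,0],[0,0,0]],
    [[-0.04,0.004,0],[0,0,0]],
    [[-0.05,0.004,0],[0,0,0]],
    [[-0.05,0.004,0],[0,0,0]],
  ],
)

```text
clock: 10.75
tool_pos: [0.5683, 0.1868, 0.0163]
eef_rot: [-0.043, 0.999, -0.0, -0.002]
contact_force: [-6.0, 0.9, -0.9]
opening: 0.557
finger_force: 35.0
```

```bash
python3 f.py; python3 go.py .5671 .1868 .016 94.9
```

```text
[-4.85 -0.91 -1.63] [ 0.04  1.26 -0.04]
top dark [(-0.045, np.float64(-0.0498), np.float64(0.0432)), (-0.03, np.float64(-0.0484), np.float64(0.0471)), (-0.015, np.float64(-0.0493), np.float64(0.0491))] front 0.0289
top clip [(0.03, array([-0.0192, -0.0146])), (0.045, array([-0.0199,  0.0061])), (0.06, array([-0.0206,  0.0118]))]
scene dark [(-0.045, np.float64(-0.0499), np.float64(0.0498)), (-0.03, np.float64(-0.0498), np.float64(0.05)), (-0.015, np.float64(-0.0491), np.float64(0.0404))] front 0.0218
scene clip [(0.03, array([-0.0227,  0.0188])), (0.045, array([-0.0215,  0.0212])), (0.06, array([-0.0215,  0.021 ]))]
t 10.85 pos [0.5683 0.1868 0.0163] tool y yaw 94.9 z [-0.003 -0.001 -1.   ]
shift [0.0039, 0.0002, 0.001] turn [-0.0001, -0.001, 0.0]
```

The force rises again and the tool is at the computed home position, so the plate is at the stop. Releasing, then lifting straight up.

Request:
send_rows(
  targets=[
    [[0,0,0],[0,0,0]],
    [[0,0,0],[0,0,0]],
    [[0,0,0],[0,0,0]],
    [[0,0,0],[0,0,0]],
    [[0,0,-0.05],[0,0,0]],
    [[0.05,0,-0.2],[0,0,0]],
    [[0.1,0,-0.4],[0,0,0]],
    [[0.2,0,-0.6],[0,0,0]],
    [[0.2,0,-0.6],[0,0,0]],
  ],
  fingers=1,
)

```text
clock: 11.98
tool_pos: [0.5105, 0.1829, 0.2015]
eef_rot: [-0.043, 0.999, 0.001, 0.003]
contact_force: [-0.5, -0.0, -0.2]
opening: 0.999
finger_force: 0.0
```

```bash
python3 - <<'E'
from h import *
from scipy.spatial.transform import Rotation as R
s=get_state();d=snapshot("wrist")
cv2.imwrite("pics/w5.png",d["img"])
print(s["clock"],s["tool_pos"])
E
```

```text
11.975 [0.51046475 0.18286067 0.20149198]
```

View pics/w5.png

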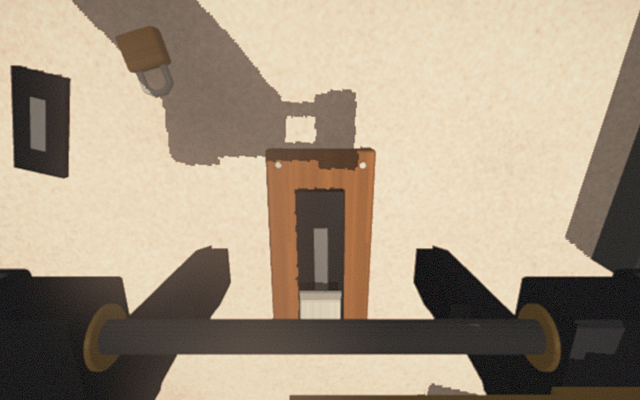

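The plate stays under the clip, parallel to the board. Its tail is at row 190, columns 296–345; the board's free end is at row 149, columns 266–375. I'll measure the tail offset, which is 40 mm when home.

```bash
python3 - <<'E'
from h import *
from scipy.spatial.transform import Rotation as R
s=get_state();d=snapshot("wrist")
T=np.eye(4);T[:3,:3]=R.from_quat(s["eef_rot"]).as_matrix();T[:3,3]=s["tool_pos"];T=T@d["T_tool_cam"]
b=[onplane(d,u,.012,T) for u in((266.5,150),(375,150))];p=[onplane(d,u,.02,T) for u in((296,190),(345,190))]
y=(b[0]-b[1]);w=np.linalg.norm(y);y/=w;x=np.array([y[1],-y[0],0]);v=(p[0]+p[1]-b[0]-b[1])/2
q=[onplane(d,u,.02,T) for u in((296,190),(299.5,285))];e=q[1]-q[0]
print("board w",w,"plate w",np.linalg.norm(p[0]-p[1]),"tail offset",v@x,"lat",v@y,x, "side yaw",np.degrees(np.arctan2(e[1],e[0])),"board yaw",np.degrees(np.arctan2(x[1],x[0])))
print(s["contact_force"],s["qd"].round(3))
E
```

```text
board w 0.10617730108719613 plate w 0.0485370481158706 tail offset -0.038392668474944686 lat 0.00027145786553506106 [-0.9963242 -0.0856626  0.       ] side yaw 5.646552483500099 board yaw -175.08587190989306
[-1.25654227 -0.55578946  0.62773295] [-0.001  0.072  0.027 -0.003  0.011 -0.024 -0.005]
```

The tail is 38–39 mm from the free end (40 mm is home) and the plate is centred and straight. Handing in.

```bash
python3 -c "
from plant import *
print(finish_job())"
```

```text
the job is handed in; nothing more can be done
None
```

The long plate is on the board under the raised clip, released, about 1–2 mm from its home position by camera measurement, centred and straight; the job was handed in at about 12 s, with no verdict shown.

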